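Set the end stop and hold the spring jaw open

TASK

Get the clamping jig ready for me to drop a piece in: slide the end stop along its rail until its pointer is level with the pointed steel tab beside the rail, and let go of it. Then take the upright grip of the spring jaw, pull the jaw open until its pointer is level with the other pointed tab, and keep it there: finish still holding the jaw open at its mark, because it springs shut if let go. Leave the loose things around where they are.

Things in the scene. Friction and masses are not known exactly. Their poses are not given: they have to be found in the camera images.
- jig: Plywood base plate 250x250x12 mm, fixed. Origin on its underside; plate from -130 to +120 mm in x and y. At yaw 0 its x points away from the robot, y left. At x = 35 mm stand the fixed jaw (y = 83 mm) and the dark spring housing (y = -45 mm, 44x40 mm), tops at z = 52 mm. The end-stop rail runs along x at y = 45 mm, in the half nearer the robot.
- stop_slide (a joint): position of the end stop along its rail in m: 0 at the rail's end nearer the robot, growing along the jig's +x to 0.085. It stays where it is left (about 2 N of friction).
- stop_grip (a point): centre of the top of the end stop's black upright fin (14 mm thick along the jig's x, 36 mm long along y, fin from z = 38 to 82 mm above the worktop), where to take it. Moves with the stop; axes as the jig's.
- stop_tip (a point): tip of the small steel pointer on the left (+y) side of the end stop, 30 mm above the worktop; points along the jig's +y. Axes as the jig's.
- stop_mark_tip (a point): tip of the fixed pointed steel tab (20x20 mm, 18 mm tall) left of the stop rail, pointing along the jig's -y at the stop's pointer. Level means equal x in the jig's frame; the tips pass about 1.5 mm apart. Its place along the strip differs each time, 20 to 78 mm farther along +x than the stop's pointer starts. Axes as the jig's.
- jaw_slide (a joint): opening of the spring jaw in m: 0 shut (at the start), growing along the jig's -y to 0.065. A spring pulls it shut with 6.5 N at 0, rising by 130 N/m (about 12 N at 0.045).
- jaw_grip (a point): centre of the top of the jaw's black upright pull grip, on the end of its draw rod to the right of the spring housing (16 mm thick along the jig's y, 56 mm wide along x, from z = 42 to 90 mm above the worktop). Moves with the jaw; axes as the jig's.
- jaw: the sliding spring jaw, draw rod and pull grip as one part; origin at worktop level under the middle of its aluminium jaw block (60x22 mm, top at z = 52 mm). The pull grip is 146 mm along -y from it. Axes as the jig's.
- stop: the end stop; origin at worktop level under its middle. Axes as the jig's.
- jaw_tip (a point): tip of the steel pointer on the far (+x) side of the spring jaw, 30 mm above the worktop; points along the jig's +x. Axes as the jig's.
- jaw_mark_tip (a point): tip of the pointed steel tab (20x20 mm, 18 mm tall) on the far side of the jaw, pointing along the jig's -x. Level with the jaw's pointer means equal y in the jig's frame; the tips pass about 1.5 mm apart. Axes as the jig's. Fixed; 25 to 48 mm along -y from the pointer's place when shut.
- offcut2: wood offcut 40x90x20 mm lying flat on the jig's near right corner; bystander, leave alone; origin under its centre
- tape_measure2: black tape measure 35x92x61 mm standing just left of the jig; bystander; origin under its centre
- oil_dropper: small dark dropper bottle, 34 mm across, 102 mm tall, right of the jig; bystander; origin under its centre
- pliers_red: pliers with red handles, 62x181x12 mm, left; bystander; origin under its centre
- screw_jar: round jar with yellow lid, 66 mm across, 97 mm tall, right; bystander; origin under its centre
- spanner1: flat spanner 31x187x6 mm, right; bystander; origin under its centre
- touch_up_tin: paint tin 77 mm across and tall, back right; bystander; origin under its centre
- sanding_block: sanding block 70x112x36 mm, far right; bystander; origin under its centre

How it is judged:
On the way, in this order (a step that is already met when the one before it is completed fails the run):
1. the end stop's pointer is level with its tab (within 4 mm) and let go of, while the jaw is still shut (x of stop_tip in the frame of stop_mark_tip between -0.004 and 0.004 m and contact force between the fingers and stop below 0.3 N and value of joint jaw_slide below 0.008 m), for 0.3 s.
2. the spring jaw is held by the fingers with its pointer level with its tab (within 4 mm) (y of jaw_tip in the frame of jaw_mark_tip between -0.004 and 0.004 m and contact force between the fingers and jaw above 3 N), for 0.5 s.
At the end, for the whole second after the job is handed in: The program has ended with the fingers still holding the spring jaw (more than 3 N between them), at rest, its pointer within 4 mm of level with its tab along the jaw's travel; the end stop is untouched, its pointer within 4 mm of level with its own tab (all of step 2 and x of stop_tip in the frame of stop_mark_tip between -0.004 and 0.004 m and contact force between the arm and stop below 0.3 N and velocity of joint jaw_slide between -0.01 and 0.01 m/s); the arm keeps its last pose, push and grip.
It fails at once if a loose bystander is moved more than 30 mm (distance of any of offcut2, tape_measure2, oil_dropper, pliers_red, screw_jar, spanner1, touch_up_tin, sanding_block from where it was at the start of the episode above 0.03 m).
It also fails if it takes over 48 s, if anything falls off the work surface, if the arm or the gripper's body presses on something with over 40 N, if the wrist force passes 120 N, or if a joint passes its speed limit or range.

ROBOT

A 7-joint arm with a two-finger parallel gripper is mounted at the origin on a cart in front of the work surface, level with it; the furniture and walls round the work are solid. World frame = base frame: x ahead of the robot, y to its left, z up, the work surface at z = 0. Lengths are in m, angles in rad, forces in N, time in s.
With the tool pointing down it reaches from about 0.4 to 0.85 m from the base axis. Payload 6.9 kg.
Tool frame: the origin (TCP) lies midway between the tips of the shut fingers; the grasp point (between the pads) lies behind it (ctrl.pinch_z is the z of the grasp point in the tool frame, in m); z points along the fingers, y is the line along which they close (so a half turn about z gives the same grasp; the last joint's range is limited). The gripper opens to 85 mm and grips with 20 to 120 N. Pads are 22 mm wide; open, the fingers measure 114 mm over their backs; the gripper's body (76 mm by 85 mm) begins 54 mm behind the grasp point. The pads swing forward as they close: fully open they stand 13 mm farther back than shut.
Start: joints at [1.22, 0.507, -0.238, 1.5, 0.126, 1.149, -0.155], TCP at [0.276, -0.561, 0.231] pointing down, gripper open.
Joint ranges: [-3.08, 3.08], [-0.24, 2.05], [-1.43, 1.35], [0, 2.5], [-1.52, 4.66], [0.17, 1.96], [-2.89, 2.89]. Speed limits (rad/s): [2.39, 2.39, 3.14, 3.14, 3.14, 3.14, 3.14].

INTERFACE

Orientations are given as a unit quaternion [w, x, y, z].
In Python, from station import ctrl, get_state, vision, ticket, models gives the robot as it stands. Calls block until the motion is done:
- ctrl.movep(position, orientation): joint-space move of the TCP to a pose.
- ctrl.movel(position, frame=None, max_speed=0.15): straight line of the TCP; frame=None keeps the orientation; max_speed is the mean speed in m/s.
- ctrl.set_joints(angles): joint-space move.
- ctrl.ungrasp() and ctrl.close_gripper(force=None): open the fingers fully, or close them until they stop; force is the grip in N (None keeps the last).
- ctrl.pause(seconds).
- ctrl.ik(position, orientation): joint angles nearest the present ones, or None.
- get_state(): the state.
- vision.grab_frame(name): name is "scene" or "top" or "wrist"; returns (picture, depth): 400x640x3 uint8, blue, green, red; 400x640 float32, m along the optical axis (not along the pixel's ray), 0 where there is no reading.
- vision.camera_info(name): a dict with "mtx" (3x3 intrinsics, pixels), "R" (3x3) and "t" (3): a world point X has camera coordinates R X + t; the wrist camera has in their place "hand_eye" (4x4, takes a point from camera to tool coordinates, whose origin is the TCP and whose axes are the flange's). Camera axes: x right, y down, z forward; pixel columns grow to the right and rows downward; lengths in m; the calibration is good to about 2 mm. A picture is of the moment at which its call begins: read the wrist's pose just before it. camera_info takes no time and is no camera call.
A pose or a line that the arm cannot do raises ctrl.Unreachable and nothing moves.
- ticket.close_job(): hands the job in; it is judged then, once.
Trained networks look in the newest picture that a camera, given by its name, has taken for a name from the list of things; names that differ only in an ending like _2 or _b are one class to them, and where a whole thing is asked for, a point or a joint stands for the part that bears it (a point fixed in the world has none). Each returns a list of dicts, best first, with "p" (0 to 1); they miss things now and then, are a little off and sometimes report something else, mostly with a low value. They report only what shows in the picture. A call takes as long as a camera call.
- models.recognise(camera, target): "point" ([column, row] in pixels, amid what is visible of it).
- models.masks_of(camera, target): "mask" (400x640 bool, what is visible of it) and "point" ([column, row] in pixels, amid what is visible of it).
The state is a dict: "time": time; "qpos": joint angles; "qd": joint speeds; "tau": joint torques, N m; "tcp_pos": TCP position; "eef_rot": TCP orientation; "contact_force": force on the tool from outside, world axes, zero at the start; "wrist_torque": the same for the moment, N m; "width": finger opening in m; "gripper_force": force on a finger pad.
Only numpy, scipy, OpenCV 4.12 (cv2) and the standard library are available. Lean on these libraries where they do the work, as an engineer would, in place of code of your own. Each camera call takes 0.05 s, during which the arm holds its last target. There are 200 camera calls.

## Working session

There is one attempt and no reset: what is moved stays moved. The work goes in short steps, each a Python script; the robot and the scene stay as the last script left them, time stands still between calls to the robot, and variables do not carry over. Pictures are saved under pics/ and viewed, at most 10 in all, crops included, and the job is handed in when it is done.

```bash
mkdir -p pics; ls
python3 - <<'E'
from station import ctrl,get_state,vision,ticket,models
import cv2,numpy as np
print(ctrl.pinch_z,get_state())
for c in("scene","top","wrist"):
    im,d=vision.grab_frame(c); cv2.imwrite(f"pics/{c}0.png",im); np.savez(f"{c}0.npz",im=im,d=d)
    i=vision.camera_info(c); print(c,i)
    for t in ("stop_grip","stop_tip","stop_mark_tip","jaw_grip","jaw_tip","jaw_mark_tip","jig"):
        if c!="wrist": print(t,[(np.round(r["point"],1),round(r["p"],2)) for r in models.recognise(c,t)[:2]])
E
```

```text
pics
station.py
-0.0187 {'time': 0.0, 'qpos': array([ 1.21951258,  0.50834353, -0.237539  ,  1.50110698,  0.12570788,
        1.14890301, -0.15481334]), 'qd': array([-0.00086309, -0.00156564, -0.00175813, -0.0004082 , -0.00144429,
        0.00107056,  0.00070912]), 'tau': array([ 5.90391519e-04, -6.20597863e+01, -2.18670398e+00, -2.49653900e+01,
        1.26178839e-02,  1.17936215e-02,  2.16754017e-05]), 'tcp_pos': array([ 0.27538325, -0.56051396,  0.23043555]), 'eef_rot': array([-8.58226920e-04,  9.74029486e-01,  2.26419473e-01, -2.15505450e-04]), 'contact_force': array([-0.12372778,  0.03954358, -0.33293995]), 'wrist_torque': array([-0.01467558,  0.02693034,  0.02989795]), 'gripper_force': 0.0, 'width': 0.08555035955514358}
scene {'mtx': array([[471.9606667 ,   0.        , 318.81193212],
       [  0.        , 471.9606667 , 208.66033602],
       [  0.        ,   0.        ,   1.        ]]), 'R': array([[ 0.79936353, -0.60067037,  0.01459628],
       [-0.24632875, -0.34977479, -0.90386932],
       [ 0.54803292,  0.71892469, -0.42755959]]), 't': array([-0.53788834,  0.16923507,  1.632
[... 789 characters left out ...]
4.5]), 0.51)]
jaw_grip [(array([292.1, 206.7]), 0.64)]
jaw_tip [(array([283.5, 207.6]), 0.59)]
jaw_mark_tip []
jig [(array([295.4, 220.2]), 0.93), (array([290.9, 248.8]), 0.35)]
wrist {'mtx': array([[341.68273565,   0.        , 322.92726134],
       [  0.        , 341.68273565, 196.23961337],
       [  0.        ,   0.        ,   1.        ]]), 'hand_eye': array([[-2.74674923e-04, -9.47715196e-01, -3.19117268e-01,
         8.28258773e-02],
       [ 9.99999864e-01, -1.18805551e-04, -5.07904384e-04,
         5.04539033e-05],
       [ 4.43435800e-04, -3.19117365e-01,  9.47715100e-01,
        -1.42258465e-01],
       [ 0.00000000e+00,  0.00000000e+00,  0.00000000e+00,
         1.00000000e+00]])}
```

Run:
```python
import cv2
a=cv2.imread("pics/top0.png");b=cv2.imread("pics/scene0.png")
a=cv2.resize(a[130:330,200:400],(600,600),interpolation=3);
cv2.imwrite("pics/top0c.png",a)
b=cv2.resize(b[140:290,190:390],(800,600),interpolation=3);
cv2.imwrite("pics/scene0c.png",b)
```

```text
(no output)
```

View pics/top0c.png

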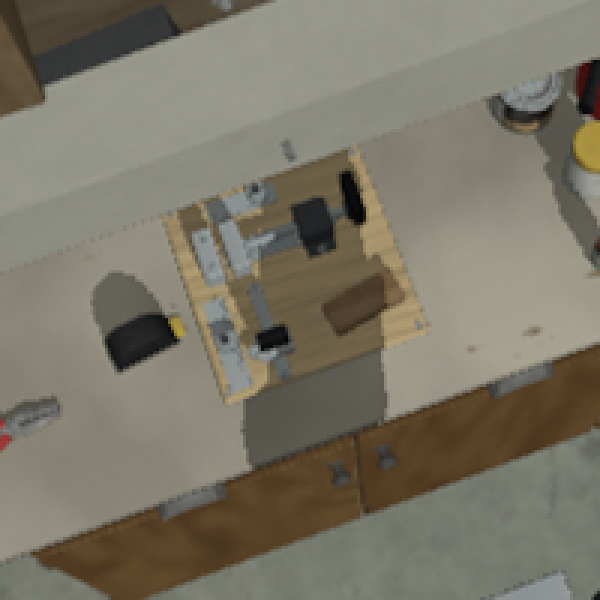

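View pics/scene0.png

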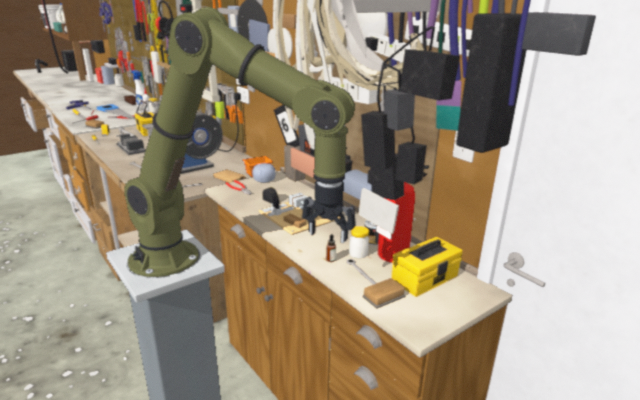

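The top view shows the jig (plate corners at about crop px (170,210), (355,150), (428,322), (232,402)). The stop fin is at (272,337), the pull grip at (352,197), and a wall ledge lies close behind. The scene view shows the arm hiding most of the jig. Next I'll get rough positions from the depth.

```bash
cat > h.py <<'E'
import numpy as np,cv2
from station import ctrl,get_state,vision,ticket,models
from scipy.spatial.transform import Rotation as Ro
def Rq(q): return Ro.from_quat([q[1],q[2],q[3],q[0]]).as_matrix()
def down(a):
    "tool pointing down, tool y (closing line) at world angle a"
    y=np.array([np.cos(a),np.sin(a),0]);z=np.array([0,0,-1.]);x=np.cross(y,z)
    q=Ro.from_matrix(np.c_[x,y,z]).as_quat(); return q[[3,0,1,2]]
def cam(name,s=None):
    "K, camera-to-world R, camera centre"
    i=vision.camera_info(name)
    if name!="wrist": return i["mtx"],i["R"].T,-i["R"].T@i["t"]
    H=i["hand_eye"];R=Rq(s["eef_rot"]); return i["mtx"],R@H[:3,:3],R@H[:3,3]+s["tcp_pos"]
def plane(c,p,z):
    K,R,o=c;r=R@np.linalg.solve(K,[p[0],p[1],1]);return o+r*(z-o[2])/r[2]
def cloud(c,d):
    K,R,o=c;v,u=np.mgrid[:400,:640]
    P=np.stack([(u-K[0,2])/K[0,0]*d,(v-K[1,2])/K[1,1]*d,d],-1)@R.T+o
    P[d==0]=np.nan; return P
def tri(obs):
    "obs: list of (cam,pixel); least-squares ray intersection and residual"
    A=0;b=0;L=[]
    for (K,R,o),p in obs:
        r=R@np.linalg.solve(K,[p[0],p[1],1]);r/=np.linalg.norm(r);M=np.eye(3)-np.outer(r,r);A=A+M;b=b+M@o;L.append((M,o))
    x=np.linalg.solve(A,b);return x,[np.linalg.norm(M@(x-o)) for M,o in L]
def snap(n):
    s=get_state();im,d=vision.grab_frame("wrist");np.savez(n+".npz",im=im,d=d,p=s["tcp_pos"],q=s["eef_rot"]);cv2.imwrite(f"pics/{n}.png",im);return s,im,d
E
python3 - <<'E'
from h import *
c=cam("top");d=np.load("top0.npz")["d"];P=cloud(c,d)
f=lambda a:(a[0]/3+200-.33,a[1]/3+130-.33)
for n,a,z in [("backL",(168,212),.012),("backR",(355,150),.012),("nearR",(428,322),.012),("nearL",(232,402),.012),("fin",(272,337),.082),("pull",(350,185),.09),("tapeM",(143,340),.061),("offcut",(362,302),.032),("housing",(312,215),.052)]:
    u=f(a);print(n,plane(c,u,z).round(3),P[int(round(u[1])),int(round(u[0]))].round(3))
for a in [(100,230),(300,100),(450,80),(250,170),(80,40),(560,40),(520,90),(590,145)]:
    u=f(a);print(a,P[int(round(u[1])),int(round(u[0]))].round(3))
E
```

```text
backL [0.694 0.121 0.012] [0.356 0.101 0.87 ]
backR [ 0.691 -0.115  0.012] [ 0.689 -0.114  0.015]
nearR [ 0.46  -0.12   0.012] [ 0.463 -0.121  0.001]
nearL [0.45  0.122 0.012] [ 0.452  0.123 -0.001]
fin [0.486 0.056 0.082] [0.487 0.057 0.08 ]
pull [ 0.622 -0.085  0.09 ] [ 0.625 -0.085  0.087]
tapeM [0.539 0.192 0.061] [0.541 0.193 0.058]
offcut [ 0.503 -0.055  0.032] [ 0.505 -0.055  0.031]
housing [ 0.616 -0.036  0.052] [ 0.619 -0.038  0.046]
(100, 230) [0.359 0.14  0.873]
(300, 100) [0.362 0.015 0.945]
(450, 80) [ 0.357 -0.068  0.919]
(250, 170) [0.357 0.051 0.889]
(80, 40) [0.783 0.142 0.315]
(560, 40) [ 0.356 -0.132  0.923]
(520, 90) [ 0.668 -0.315  0.076]
(590, 145) [ 0.569 -0.357  0.1  ]
```

Run:
```python
from h import *
for n,p,a in [("view",(.545,.02,.25),-90),("stop0",(.486,.056,.05),0),("stop0b",(.486,.056,.05),180),("jaw",(.622,-.085,.06),-90),("jawb",(.622,-.085,.06),90)]:
    q=ctrl.ik(p,down(np.radians(a)));print(n,None if q is None else np.round(q,2))
ctrl.movep((.545,.03,.25),down(-np.pi/2));ctrl.pause(.2)
s,im,d=snap("w1");print(s["time"],s["tcp_pos"])
for t in ("stop_grip","stop_tip","stop_mark_tip","jaw_grip","jaw_tip","jaw_mark_tip"):
    print(t,[(np.round(r["point"],1),round(r["p"],2)) for r in models.recognise("wrist",t)[:2]])
```

```text
view [ 0.25  0.39 -0.48  1.68  0.2   1.12 -1.86]
stop0 [ 0.21  0.59 -0.56  2.07  0.53  0.62 -0.72]
stop0b [-0.82  0.86  1.15  2.08 -1.03  0.94 -2.22]
jaw [ 0.22  0.68 -0.2   1.7   0.18  0.78 -1.64]
jawb [ 0.58  0.82 -0.87  1.69  0.73  0.99  1.02]
3.3667 [0.54507476 0.02935125 0.24992091]
stop_grip [(array([293.8, 212.9]), 0.59)]
stop_tip [(array([295.6, 213.1]), 0.81)]
stop_mark_tip [(array([297.8, 212.6]), 0.69), (array([256.4, 185.7]), 0.55)]
jaw_grip [(array([359.6,  88.7]), 0.55)]
jaw_tip [(array([359.9,  91.8]), 0.67), (array([633.3,  37.7]), 0.4)]
jaw_mark_tip [(array([334.9,  26.7]), 0.75)]
```

View pics/w1.png

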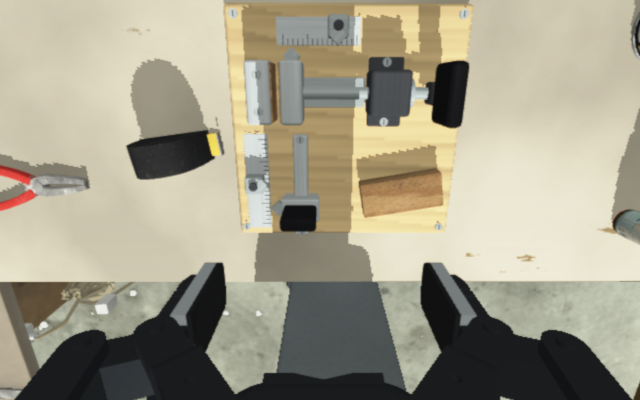

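The wrist view shows everything. The stop pointer is at about (275,208), its tab at (256,186), the jaw pointer at (291,52), the tab at (338,26) and the pull grip at (450,93). I'll zoom in on the pointers.

Run:
```python
import cv2,numpy as np
a=cv2.imread("pics/w1.png")
r=lambda x,y,w,h,s:cv2.resize(a[y:y+h,x:x+w],None,fx=s,fy=s,interpolation=cv2.INTER_NEAREST)
A=r(265,5,100,75,8);B=r(230,125,100,115,5)
cv2.imwrite("pics/c1.png",A);cv2.imwrite("pics/c2.png",B)
```

```text
(no output)
```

View pics/c1.png

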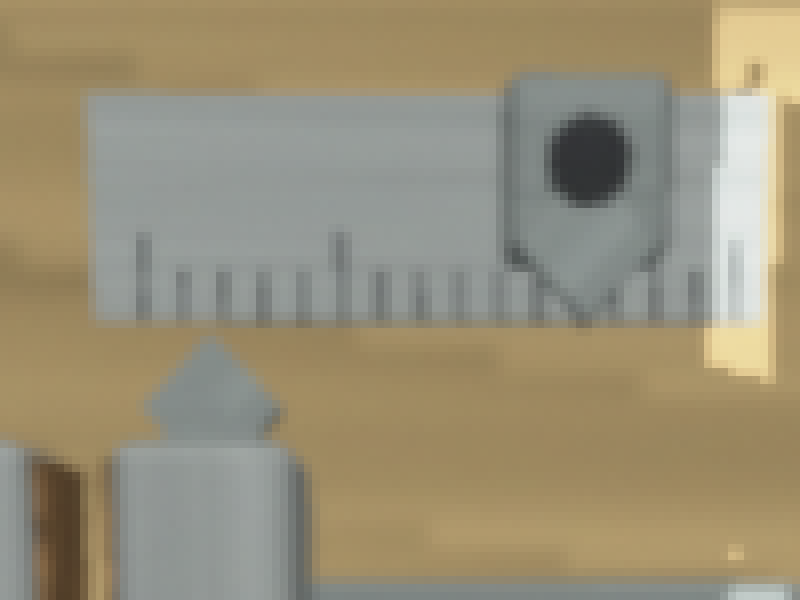

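View pics/c2.png

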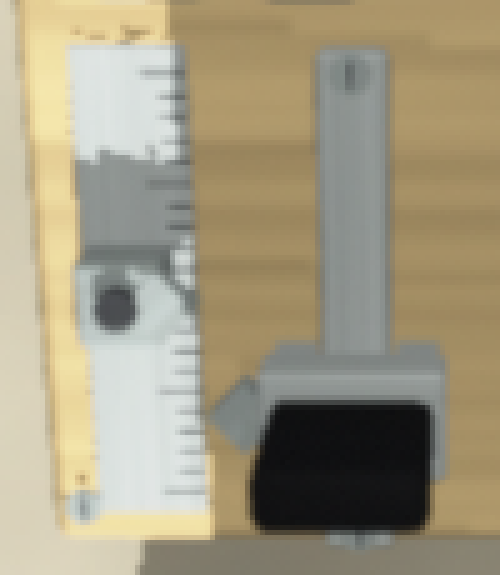

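```bash
cat > m.py <<'E'
from h import *
s1=dict(np.load("w1.npz"));c1=cam("wrist",dict(tcp_pos=s1["p"],eef_rot=s1["q"]));P=cloud(c1,s1["d"])
px=dict(jaw_tip=(290.8,47),jaw_mark=(337.9,44.4),stop_tip=(271.2,208.7),stop_mark=(268.6,184.8),fin=(298.,217.5),pull=(451,94),
 cBL=(225,4),cBR=(473.5,3.5),cNR=(445,233),cNL=(241.5,232),offc=(400,193))
E
python3 - <<'E'
from m import *
ctrl.movel((.515,-.03,.25));ctrl.pause(.2)
s,im,d=snap("w2");c2=cam("wrist",s);print(s["time"])
z=dict(fin=.082,pull=.09,offc=.032)
for n,p in px.items():
    zz=z.get(n,.012 if n[0]=="c" else .03);g=plane(c1,p,zz)
    K,R,o=c2;q=K@R.T@(g-o);q=q[:2]/q[2]
    h=9;x,y=int(round(p[0])),int(round(p[1]));out=""
    if y-h>=0:
        T=s1["im"][y-h:y+h+1,x-h:x+h+1];X,Y=int(q[0]),int(q[1]);w=24
        y0,x0=max(Y-w,0),max(X-w,0);S=im[y0:Y+w,x0:X+w]
        if min(S.shape[:2])>2*h+1:
            M=cv2.matchTemplate(S,T,cv2.TM_CCOEFF_NORMED);_,v,_,(mx,my)=cv2.minMaxLoc(M)
            def sub(a,b,c): return (a-c)/(2*(a-2*b+c))
            dx=sub(*M[my,mx-1:mx+2]) if 0<mx<M.shape[1]-1 else 0;dy=sub(*M[my-1:my+2,mx]) if 0<my<M.shape[0]-1 else 0
            p2=(x0+mx+h+dx+p[0]-x,y0+my+h+dy+p[1]-y);t,r=tri([(c1,p),(c2,p2)])
            out=f"match {v:.2f} px {np.round(p2,1)} tri {t.round(4)} res {np.round(r,4)}"
    print(n,g.round(4),"depthpt",P[y,x].round(4),out)
# fin / pull tops by height from depth clouds
for n,c,dd in (("w1",c1,s1["d"]),("w2",c2,d)):
    Q=cloud(c,dd)
    for nm,cc,lo in (("fin",(.487,.056),.07),("pull",(.622,-.085),.078)):
        m=(abs(Q[...,0]-cc[0])<.04)&(abs(Q[...,1]-cc[1])<.04)&(Q[...,2]>lo)&(Q[...,2]<.1)
        q=Q[m];print(n,nm,m.sum(),"med z",np.median(q[:,2]).round(4),cv2.minAreaRect((q[:,:2]*1000).astype(np.float32)))
E
```

```text
4.5167
jaw_tip [0.6594 0.0609 0.03  ] depthpt [0.659  0.0604 0.0344] match 0.75 px [226.8  13.9] tri [0.6578 0.0605 0.039 ] res [0.0009 0.0009]
jaw_mark [0.6617 0.015  0.03  ] depthpt [0.6619 0.015  0.0317] match 0.70 px [279.   11.5] tri [0.6625 0.0147 0.02  ] res [0.0001 0.0001]
stop_tip [0.491  0.0884 0.03  ] depthpt [0.4921 0.088  0.0339] match 0.91 px [219.9 193.2] tri [ 0.473   0.0957 -0.0045] res [0.0048 0.0048]
stop_mark [0.5192 0.0899 0.03  ] depthpt [0.5174 0.0903 0.0249] match 0.92 px [215.6 159.7] tri [0.5144 0.0925 0.0147] res [0.0002 0.0002]
fin [0.5014 0.0542 0.082 ] depthpt [0.4995 0.0545 0.0787] match 0.86 px [232.7 201.5] tri [0.4956 0.0557 0.0844] res [0.0064 0.0064]
pull [ 0.6173 -0.0789  0.09  ] depthpt [ 0.6173 -0.0792  0.0891] match 0.98 px [386.1  57.6] tri [ 0.617  -0.0812  0.0836] res [0.0001 0.0001]
cBL [0.7001 0.1262 0.012 ] depthpt [0.7003 0.1266 0.0106] 
cBR [ 0.7002 -0.119   0.012 ] depthpt [ 7.021e-01 -1.245e-01 -6.000e-04] 
cNR [ 0.4523 -0.1188  0.012 ] depthpt [ 0.4473 -0.1231  0.0011] match 0.94 px [398.6 210.3] tri [ 0.4536 -0.1178  0.0147] res [0. 0.]
cNL [0.4539 0.129  0.012 ] depthpt [ 4.484e-01  1.315e-01 -1.000e-04] match 0.92 px [190.5 208.9] tri [0.4544 0.1287 0.0131] res [0.0001 0.0001]
offc [ 0.5102 -0.0556  0.032 ] depthpt [ 0.5103 -0.0556  0.0324] match 0.99 px [348.1 167.1] tri [ 0.5103 -0.0554  0.0328] res [0.0001 0.0001]
w1 fin 594 med z 0.0811 ((492.9908142089844, 55.681297302246094), (14.013611793518066, 36.02646255493164), 0.4826369285583496)
w1 pull 1377 med z 0.0887 ((616.3427734375, -84.30606842041016), (16.331775665283203, 55.1685791015625), 89.91524505615234)
w2 fin 626 med z 0.0812 ((492.7096862792969, 55.45609664916992), (14.091751098632812, 36.2573127746582), 0.30655598640441895)
w2 pull 1413 med z 0.0888 ((616.1409912109375, -84.77799987792969), (16.295846939086914, 55.19257354736328), 89.97858428955078)
```

Run:
```python
from m import *
s2=dict(np.load("w2.npz"));c2=cam("wrist",dict(tcp_pos=s2["p"],eef_rot=s2["q"]))
for n,c,dd in (("w1",c1,s1["d"]),("w2",c2,s2["d"])):
    Q=cloud(c,dd)
    for nm,x0,x1,y0,y1,ax in (("stop_mark",.49,.56,.0885,.12,0),("stop_tip",.46,.515,.077,.0895,0),("jaw_mark",.6605,.70,-.02,.04,1),("jaw_tip",.648,.6602,.04,.08,1)):
        m=(Q[...,0]>x0)&(Q[...,0]<x1)&(Q[...,1]>y0)&(Q[...,1]<y1)&(Q[...,2]>.024)&(Q[...,2]<.04)
        q=Q[m];
        if len(q)<5: print(n,nm,len(q));continue
        lo,hi=np.percentile(q,[1,99],0)
        print(n,nm,len(q),"x",lo[0].round(4),hi[0].round(4),"y",lo[1].round(4),hi[1].round(4),"z",np.median(q[:,2]).round(4),"mid",((lo+hi)/2)[ax].round(4))
```

```text
w1 stop_mark 381 x 0.5082 0.5278 y 0.0914 0.117 z 0.0305 mid 0.518
w1 stop_tip 103 x 0.4858 0.5004 y 0.0777 0.088 z 0.0336 mid 0.4931
w1 jaw_mark 543 x 0.6627 0.6885 y 0.0056 0.0247 z 0.0304 mid 0.0152
w1 jaw_tip 136 x 0.6483 0.6587 y 0.0535 0.0681 z 0.0338 mid 0.0608
w2 stop_mark 407 x 0.508 0.5277 y 0.0909 0.1168 z 0.0305 mid 0.5178
w2 stop_tip 69 x 0.4885 0.5006 y 0.0782 0.0879 z 0.0336 mid 0.4946
w2 jaw_mark 143 x 0.6615 0.6704 y 0.006 0.0243 z 0.0315 mid 0.0151
w2 jaw_tip 150 x 0.6488 0.6587 y 0.0529 0.0687 z 0.0337 mid 0.0608
```

Run:
```python
from h import *
q=down(0)
ctrl.movep((.493,.0555,.14),q);print(get_state()["tcp_pos"],get_state()["time"])
ctrl.movel((.493,.0555,.052),max_speed=.1)
ctrl.close_gripper(30);s=get_state();print(s["width"],s["gripper_force"],s["tcp_pos"],s["contact_force"])
p=s["tcp_pos"];ctrl.movel((p[0]+.025,.0555,.052),max_speed=.04);ctrl.pause(.2)
s=get_state();print(s["width"],s["tcp_pos"],s["contact_force"])
ctrl.ungrasp();ctrl.movel((.518,.0555,.14));
ctrl.movep((.545,.03,.25),down(-np.pi/2));ctrl.pause(.2)
s,im,d=snap("w3");Q=cloud(cam("wrist",s),d);print(s["time"])
m=(abs(Q[...,0]-.518)<.06)&(abs(Q[...,1]-.0555)<.04)&(Q[...,2]>.07)&(Q[...,2]<.1);print(m.sum(),cv2.minAreaRect((Q[m][:,:2]*1000).astype(np.float32)))
m=(abs(Q[...,0]-.616)<.05)&(abs(Q[...,1]+.0845)<.04)&(Q[...,2]>.078)&(Q[...,2]<.1);print(m.sum(),cv2.minAreaRect((Q[m][:,:2]*1000).astype(np.float32)))
cv2.imwrite("pics/c3.png",cv2.resize(im[125:240,220:350],None,fx=5,fy=5,interpolation=0))
```

```text
[0.49340875 0.05531429 0.14022493] 5.575
0.013688331172924208 31.58220648765564 [0.49300098 0.05543632 0.05216551] [-0.82492833 -0.5855391   2.81763127]
0.013600546179920054 [0.51869191 0.05539139 0.05214761] [ 1.32375651 -1.5695638   3.83099893]
10.95
580 ((519.8986206054688, 55.47557830810547), (13.536360740661621, 35.012935638427734), 0.1275850236415863)
1395 ((616.4117431640625, -84.31584167480469), (16.297340393066406, 55.539730072021484), 89.29351806640625)
```

View pics/c3.png

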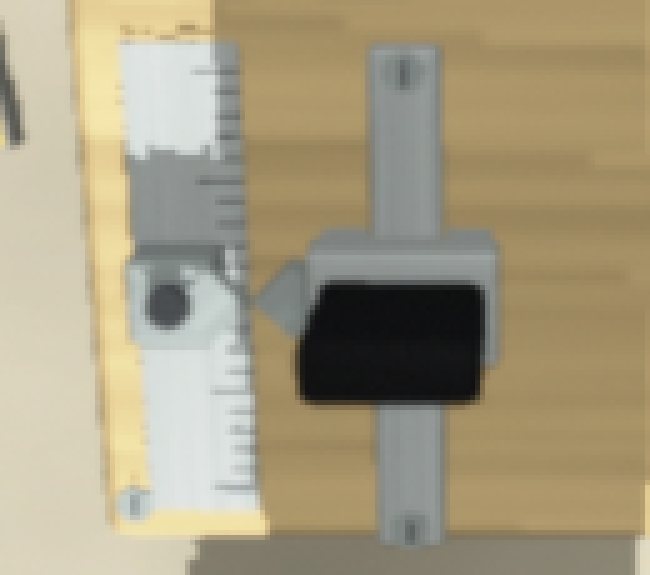

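The stop pointer tip (crop 258,302) is level with the tab tip (about 245,300), and the jaw is still shut. Before the jaw approach I'll check for clearances.

Run:
```python
from h import *
c=cam("top");Q=cloud(c,np.load("top0.npz")["d"]).reshape(-1,3)
Q=Q[np.isfinite(Q[:,0])]
m=(Q[:,2]>.04)&(Q[:,2]<.6)&(Q[:,0]>.70)&(abs(Q[:,1]+.05)<.25);q=Q[m];print("back",m.sum(),q.min(0) if len(q) else"")
for z0 in (.05,.1,.15,.2,.3,.4):
    k=q[(q[:,2]>z0)&(q[:,2]<z0+.05)]
    if len(k):print(z0,len(k),k[:,0].min().round(3))
s=np.load("w2.npz");Q=cloud(cam("wrist",dict(tcp_pos=s["p"],eef_rot=s["q"])),s["d"]).reshape(-1,3)
m=(Q[:,2]>.03)&(Q[:,2]<.15)&(Q[:,1]<-.13)&(Q[:,0]>.45);q=Q[m];print("right",m.sum(),q.max(0),q.min(0))
m=(Q[:,2]>.02)&(Q[:,0]>.69);print("far",m.sum(),Q[m].min(0) if m.sum() else "")
import numpy as np
print(np.round(ctrl.ik((.616,-.0845,.06),down(-np.pi/2)),2),np.round(ctrl.ik((.616,-.131,.06),down(-np.pi/2)),2))
```

```text
back 9980 [ 0.74074741 -0.29996069  0.24544835]
0.2 5 0.788
0.3 1760 0.741
0.4 1534 0.763
right 3291 [ 0.67059178 -0.29061962  0.08566697] [ 0.45003227 -0.36125684  0.03001007]
far 0 
[ 0.29  0.69 -0.32  1.71  0.29  0.79 -1.74] [ 0.36  0.69 -0.32  1.69  0.28  0.8  -1.65]
```

Run:
```python
from h import *
q=down(-np.pi/2)
ctrl.movep((.616,-.0845,.15),q)
ctrl.movel((.616,-.0845,.06),max_speed=.1)
s=get_state();print(s["tcp_pos"],s["contact_force"])
ctrl.close_gripper(80);s=get_state();print(s["width"],s["gripper_force"],s["tcp_pos"],s["contact_force"])
p=s["tcp_pos"];ctrl.movel((.616,p[1]-.0455,.06),max_speed=.04);ctrl.pause(.3)
s,im,d=snap("w4");print(s["time"],s["width"],s["gripper_force"],s["tcp_pos"],s["contact_force"])
Q=cloud(cam("wrist",s),d)
for nm,x0,x1,y0,y1 in (("jaw_mark",.6605,.70,-.02,.04),("jaw_tip",.648,.6602,-.01,.05)):
    m=(Q[...,0]>x0)&(Q[...,0]<x1)&(Q[...,1]>y0)&(Q[...,1]<y1)&(Q[...,2]>.024)&(Q[...,2]<.04);k=Q[m]
    if len(k)>5: print(nm,len(k),np.percentile(k,[1,50,99],0).round(4).tolist())
```

```text
[ 0.61652081 -0.08442819  0.06069058] [ 0.85589788 -0.73365338 -0.68744608]
0.014848938747803778 78.54034423828125 [ 0.61604444 -0.08556783  0.06035302] [-1.03057133 -3.38290142  4.53382906]
15.0167 0.014951113852302751 79.28467154502869 [ 0.6159348  -0.12501615  0.0603302 ] [-4.22810042 11.58807535  7.52155999]
jaw_mark 2230 [[0.6624, 0.0046, 0.0244], [0.6774, 0.012, 0.0302], [0.6888, 0.0242, 0.0347]]
jaw_tip 740 [[0.6482, 0.0129, 0.0255], [0.653, 0.0192, 0.0333], [0.6595, 0.0283, 0.035]]
```

View pics/w4.png

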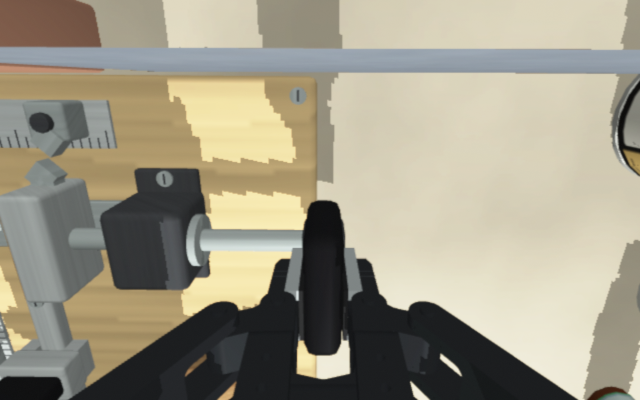

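The grip is firm, but the arm gives about 6 mm under the spring. The jaw pointer tip (48,160) is still short of the tab tip (57,152), and depth agrees at about 6 mm. I'll pull further.

Run:
```python
from h import *
ctrl.movel((.616,-.137,.06),max_speed=.04);ctrl.pause(.6)
s,im,d=snap("w5");print(s["time"],s["width"],s["gripper_force"],s["tcp_pos"],s["contact_force"],abs(s["qd"]).max())
Q=cloud(cam("wrist",s),d)
for nm,x0,x1,y0,y1 in (("jaw_mark",.6605,.70,-.02,.04),("jaw_tip",.648,.6602,-.01,.05)):
    m=(Q[...,0]>x0)&(Q[...,0]<x1)&(Q[...,1]>y0)&(Q[...,1]<y1)&(Q[...,2]>.024)&(Q[...,2]<.04);k=Q[m]
    if len(k)>5: print(nm,len(k),np.percentile(k,[1,50,99],0).round(4).tolist())
cv2.imwrite("pics/c5.png",cv2.resize(im[80:230,0:130],None,fx=4,fy=4,interpolation=0))
```

```text
15.9667 0.014986703194725868 79.3010687828064 [ 0.61586925 -0.13063639  0.06030968] [-3.59998295 11.5945099   7.28938137] 0.0023180382961148793
jaw_mark 2251 [[0.6623, 0.0046, 0.0243], [0.6774, 0.0119, 0.0301], [0.6887, 0.0241, 0.0347]]
jaw_tip 732 [[0.6481, 0.0072, 0.0257], [0.653, 0.0136, 0.0332], [0.6595, 0.0228, 0.0351]]
```

View pics/c5.png

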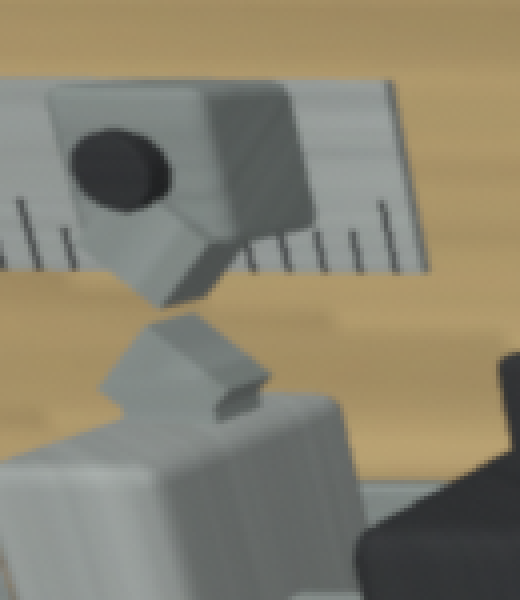

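The jaw pointer's tip edge (crop 150,325, with its top about 4 mm higher) lines up with the tab tip (160,305). The travel of 45 mm agrees with the measured 45.7 mm, and the arm is at rest at 79 N grip.

Run:
```python
from h import *
print(get_state()["time"],get_state()["tcp_pos"]);print(ticket.close_job())
```

```text
16.0167 [ 0.615902   -0.13063944  0.06032208]
the job is handed in; nothing more can be done
None
```

The job is handed in: by my measurements the end stop is released about 1.5 mm from its mark, and the gripper is holding the jaw open within about 1 mm of its own (both under the 4 mm limit), but the judge's result was not shown.

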